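Free the seized index pin of the capping-press fixture

ROBOT

A 7-joint arm with a two-finger parallel gripper is mounted at the origin on the work surface. World frame = base frame: x ahead of the robot, y to its left, z up, the work surface at z = 0. Lengths are in m, angles in rad, forces in N, time in s.
With the tool pointing down it reaches from about 0.4 to 0.85 m from the base axis. Payload 10.4 kg.
Tool frame: the origin (TCP) lies at the very end of the fingers, on their centre line; the grasp point (between the pads) lies 19 mm behind it; z points along the fingers, y is the line along which they close (so a half turn about z gives the same grasp; the last joint's range is limited). The gripper opens to 85 mm and grips with 20 to 120 N. Pads are 22 mm wide; open, the fingers measure 114 mm over their backs; the gripper's body (76 mm by 85 mm) begins 54 mm behind the grasp point. The pads swing forward as they close: fully open they stand 13 mm farther back than shut.
Start: joints at [1.143, 0.332, -0.065, 1.46, 0.022, 1.35, -0.088], TCP at [0.246, -0.575, 0.231] pointing down, gripper open.
Joint ranges: [-2.6, 2.6], [-0.5, 2.12], [-1.47, 1.34], [0.16, 2.42], [-1.27, 4.41], [0.06, 2.06], [-2.6, 2.6]. Speed limits (rad/s): [2.22, 2.22, 2.79, 2.79, 3.14, 3.14, 3.14].

INTERFACE

Orientations are given as a unit quaternion [x, y, z, w].
In Python, from workcell import manip, optics gives the robot as it stands.
- The arm moves only by the tool jog_arm, never from a script. Its arguments are lists of equal length, an entry for each row: "dr": the turn, a rotation vector about the tool's x, y, z normalised to -1 to 1, where 1 is 4 degrees, a list of three; "translation": the shift along the tool's x, y, z normalised to -1 to 1, where 1 is 0.025 m, a list of three; "jaw": the opening, from 0 (shut) to 1 (fully open). A call has 1 to 10 rows; each row shifts and turns the commanded pose from where the row before left it, along the tool's axes as they then stand; what a row does not reach is not made up. A row lasts 1/10 s, in which the tool goes at most 50 mm and 8.59 degrees, less where a joint would pass 70% of its speed; a pose out of reach is approached as far as the arm can. A call with a number of a shift or a turn outside -1 to 1 is refused whole. A call with a gripper value outside its range is refused whole. The fingers move at their own pace and stop on an object; "squeeze" is the grip in N (left out, the last holds). Time passes only in rows, so rows that do not move let the fingers close. It gives the time, the measured TCP pose, the force, the opening and the grip force at its end, in the units of the state.
- manip.get_obs(): the state, without advancing time (a new reading comes with each control period).
- optics.camera(name): name is "scene" or "top" or "wrist"; returns a dict with "color" (400x640x3 uint8, red, green, blue), "mtx" (3x3 intrinsics, pixels), "k1" (the pictures are not rectified: a ray, as slopes to the right and down, at radius r is drawn at 1 + k1 r^2 times it, then the intrinsics apply), "R" (3x3) and "t" (3): a world point X has camera coordinates R X + t. Camera axes: x right, y down, z forward; pixel columns grow to the right and rows downward; lengths in m; the calibration is good to about 2 mm. A picture is of the moment at which its call begins. There is no depth.
- manip.hand_in(): hands the job in; it is judged then, once.
The state is a dict: "clock": time; "joint_pos": joint angles; "joint_velocities": joint speeds; "tau": joint torques, N m; "position": TCP position; "ee_rot": TCP orientation; "ft_force": force on the tool from outside, world axes, zero at the start; "torque": the same for the moment, N m; "grip_width": opening from 0.0 (shut) to 1.0 (fully open); "grasp_force": force on a finger pad.
Only numpy, scipy, OpenCV 4.12 (cv2) and the standard library are available. Lean on these libraries where they do the work, as an engineer would, in place of code of your own. Each camera call takes 0.05 s, during which the arm holds its last target. There are 200 camera calls.

TASK

The steel pin with the flat grip has seized in the fixture's aluminium top plate, and that plate only rests on its guide posts, so a straight pull would just lift the plate. Work the pin out by twisting it back and forth while drawing it gently upwards, leaving the plate down on its seat, then set the pin down, without dropping it, in the shallow wide tray (not in the tall bin) and let go.

Things in the scene. Friction and masses are not known exactly. Their poses are not given: they have to be found in the camera images.
- pin: Steel index pin, 68 mm tall, 0.18 kg, upright in the plate's bore. Origin: centre of its foot, 24 mm above the table; z up. Round stem 24 mm across, 22 mm long; collar 38 mm across, 6 mm thick, resting on the plate; flat grip above. Two spring jaws in the bore squeeze the stem: a straight pull takes 15 to 30 N. They let go after a rise of 14 mm; the foot clears the plate's top after 22 mm.
- pin_grip (a point): Point to pinch from above: 52 mm above the pin's foot, in the flat upright grip: 50 mm long (pin's x), 12 mm thick (pin's y: pinch across it), 40 mm tall, from 24 mm below to 16 mm above this point. Axes as the pin's. Nothing else nearby is higher than 60 mm above the table. While the pin turns (0.3 N m), its pull falls: rise at most 2.5 mm per rad, in strokes of about 1 rad.
- top_plate (a joint): Lift of the fixture's top plate off its seat, m (0 = seated). Aluminium, 140 x 100 x 20 mm, 1 kg, top 46 mm above the table, the pin's bore in its middle, over a black base 180 x 120 mm. It slides freely up two guide posts, cannot turn, and only its weight holds it down. A round-headed dowel and the post ends, 10 to 12 mm proud of it, belong to the fixture.
- tray: Shallow, wide, open grey plastic tray, fixed, 150 mm (its x) by 130 mm (its y), 25 mm tall, walls and floor 4 mm. Origin: centre of its underside, on the table; z up. The tall square bin of the same plastic (100 x 100 x 85 mm), across the fixture from it, is not the tray.
Things that resemble listed ones, but are neither listed nor needed, are in the scene too. What is meant by the part that bears top_plate is not purple, and is the larger of those in its own colour. Several things have the shape of the pin; the one meant has the colours described above.

How it is judged:
By the outcome, as a careful person would: the job done as asked, in the order asked, and still so for the second after the job is handed in, with the robot touching nothing.
It also fails if it takes over 64 s, if anything falls off the work surface, if the arm or the gripper's body presses on something with over 40 N, if the wrist force passes 120 N, or if a joint passes its speed limit or range.

## Working session

There is one attempt and no reset: what is moved stays moved. The work goes in short steps, Python scripts to look and compute and a tool call to move; the robot and the scene stay as the last step left them, time stands still between calls to the robot, and variables do not carry over. Pictures are saved under pics/ and viewed, at most 10 in all, crops included, and the job is handed in when it is done.

Besides the shell and the picture viewer there is one more tool, called after "Call:" as name(argument=value, ...), one argument or row to a line, values as JSON. jog_arm: Moves the arm, as the interface text tells. Scaled input: -1 to 1 covers 0.025 m each way for a shift and 4 degrees each way for a turn. Its arguments: {"type":"object","properties":{"dr":{"type":"array","items":{"type":"array","items":{"type":"number"}}},"translation":{"type":"array","items":{"type":"array","items":{"type":"number"}}},"jaw":{"type":"array","items":{"type":"number"}},"squeeze":{"type":"number"}},"required":["dr","translation","jaw"]}

```bash
mkdir -p pics; cat > h.py <<'E'
import numpy as np, cv2
from workcell import manip, optics
def snap(n,f):
    c=optics.camera(n); cv2.imwrite(f,c["color"][:,:,::-1]); np.savez('cam_'+n+'.npz',**{k:c[k] for k in("mtx","k1","R","t")}); return c
def ray(n,u,v,z):
    c=np.load('cam_'+n+'.npz'); d=np.array([float(c["k1"]),0,0,0,0.])
    p=cv2.undistortPoints(np.array([[[u,v]]],float),c["mtx"],np.array([float(c["k1"]),0,0,0]))[0,0]
    R,t=c["R"],c["t"]; o=-R.T@t; w=R.T@np.array([p[0],p[1],1]); return o+w*(z-o[2])/w[2]
E
python3 - <<'E'
from h import *
a=snap("top","pics/top1.png");b=snap("scene","pics/scene1.png")
print(manip.get_obs()); print(a["R"],-a["R"].T@a["t"],a["mtx"],a["k1"])
E
```

```text
{'clock': 0.1, 'joint_pos': array([ 1.14339291,  0.33283162, -0.06467545,  1.46080198,  0.02163035,
        1.34995338, -0.08848505]), 'joint_velocities': array([ 2.39823442e-05, -1.53461559e-03, -2.99411620e-05, -1.43759963e-03,
        1.53169083e-04, -4.27032480e-04,  1.48889246e-04]), 'tau': array([ 2.20997630e-03, -6.26740122e+01,  4.94864839e-02, -3.92428422e+01,
        1.63334375e-02,  6.92769274e-03,  3.37365805e-05]), 'position': array([ 0.24599345, -0.57419607,  0.23060756]), 'ee_rot': array([ 9.79584745e-01,  2.01030607e-01, -1.77130700e-04, -6.24540313e-04]), 'ft_force': array([ 0.49840198,  0.07363583, -1.3413588 ]), 'torque': array([ 0.03642302, -0.02797502, -0.04701986]), 'grasp_force': 0.0, 'grip_width': 0.9962125683325054}
[[-0.01312401 -0.99960925  0.02468026]
 [-0.99493805  0.01059542 -0.09993008]
 [ 0.09962954 -0.02586681 -0.99468832]] [0.39999186 0.03890434 1.47750494] [[496.92841339   0.         311.24484037]
 [  0.         496.92841339 200.67801472]
 [  0.           0.           1.        ]] -0.14406902920872022
```

View pics/top1.png

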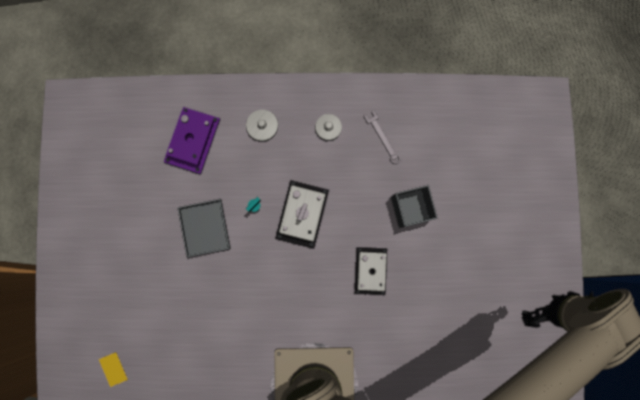

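View pics/scene1.png

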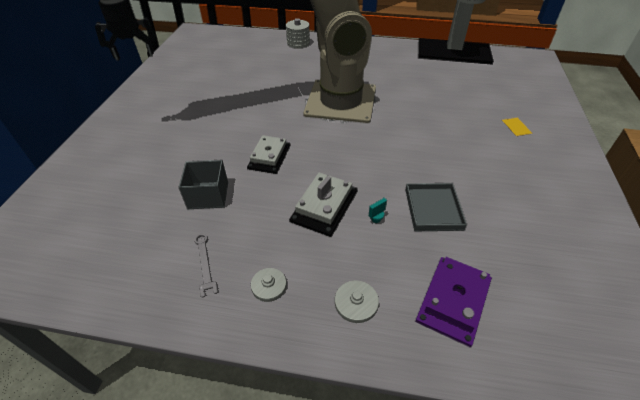

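The top view shows the aluminium fixture with the pin at about (302,213), the tray at (204,229), the bin at (412,208), a teal decoy pin at (254,206), and smaller and purple decoy fixtures. Next I'll enlarge it.

```bash
python3 - <<'E'
from h import *
a=cv2.imread("pics/top1.png");b=cv2.imread("pics/scene1.png")
A=cv2.resize(a[175:255,265:345],(560,560),interpolation=cv2.INTER_CUBIC) # 7x
cv2.imwrite("pics/c1.png",A)
B=cv2.resize(b[165:240,285:365],(640,600),interpolation=cv2.INTER_CUBIC) # 8x
cv2.imwrite("pics/c2.png",B)
E
```

```text
(no output)
```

View pics/c1.png

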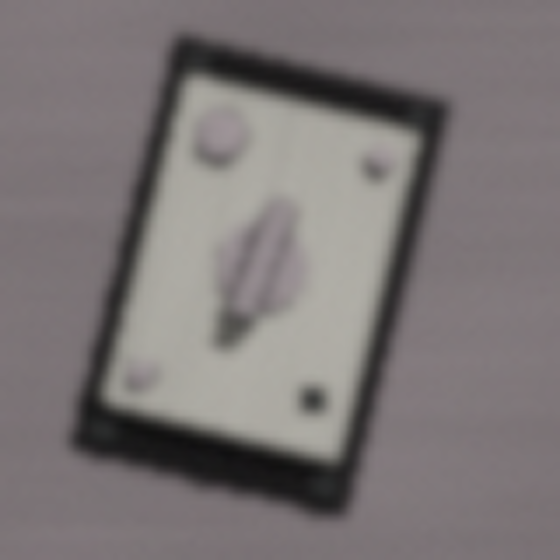

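View pics/c2.png

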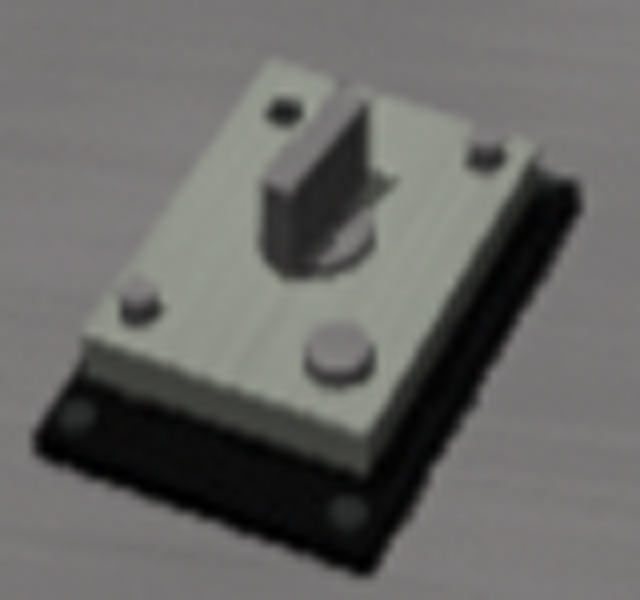

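The crops show the plate corners in the top crop at (190,75), (428,128), (340,465), (102,405). In the scene crop, the grip's top-face corners are at (262,182), (292,192), (368,105), (340,90).

```bash
python3 - <<'E'
from h import *
np.set_printoptions(precision=4,suppress=True)
T=lambda x,y,z:ray("top",(x+.5)/7-.5+265,(y+.5)/7-.5+175,z)
S=lambda x,y,z:ray("scene",(x+.5)/8-.5+285,(y+.5)/8-.5+165,z)
def rep(n,P):
    P=np.array(P);e=[np.linalg.norm(P[i]-P[(i+1)%4]) for i in range(4)]
    ang=[np.degrees(np.arctan2(*(P[(i+1)%4]-P[i])[[1,0]])) for i in range(4)]
    print(n,P.mean(0),"edges",np.array(e),"ang",np.array(ang))
rep("plateT",[T(*p,.046) for p in[(190,75),(428,128),(340,465),(102,405)]])
rep("plateS",[S(*p,.046) for p in[(272,58),(540,145),(368,470-30),(85,345)]])
rep("gripS",[S(*p,.092) for p in[(262,182),(292,192),(368,105),(340,90)]])
rep("gripT",[T(*p,.092) for p in[(262,203),(295,205),(262,312),(230,308)]])
rep("trayT",[ray("top",*p,.025) for p in[(179,207),(222,199),(230,249),(187,258)]])
rep("trayS",[ray("scene",*p,.025) for p in[(406,186),(454,183),(466,226),(413,229)]])
E
```

```text
plateT [0.5085 0.0275 0.046 ] edges [0.1011 0.1442 0.1008 0.1414] ang [-103.2292  164.5562   75.185   -15.3582]
plateS [0.5135 0.031  0.046 ] edges [0.1001 0.1415 0.0974 0.1442] ang [  74.5176  -14.7808 -103.9003  166.2916]
gripS [0.5145 0.0306 0.092 ] edges [0.0103 0.0455 0.0113 0.0479] ang [  74.819   158.1111 -118.033   -20.7625]
gripT [0.5093 0.029  0.092 ] edges [0.0132 0.0449 0.0129 0.044 ] ang [-94.1011 162.233   82.214  -17.5265]
trayT [0.468  0.3151 0.025 ] edges [0.1295 0.1486 0.1289 0.1518] ang [ -80.0739 -170.798   101.3363    9.4613]
trayS [0.4819 0.3185 0.025 ] edges [0.1348 0.1522 0.1342 0.15  ] ang [ 104.7017    8.251   -76.2297 -171.612 ]
```

Call:
jog_arm(
  translation=[
    [0.642,-0.601,0],
    [0.642,-0.601,0],
    [0.642,-0.601,0],
    [0.642,-0.601,0],
    [0.642,-0.601,0],
    [0.642,-0.601,0],
    [0.642,-0.601,0],
    [0.642,-0.601,0],
    [0.642,-0.601,0],
    [0.642,-0.601,0],
  ],
  dr=[
    [0,0,0],
    [0,0,0],
    [0,0,0],
    [0,0,0],
    [0,0,0],
    [0,0,0],
    [0,0,0],
    [0,0,0],
    [0,0,0],
    [0,0,0],
  ],
  jaw=[1,1,1,1,1,1,1,1,1,1],
)

```text
clock: 1.1
position: [0.3346, -0.3722, 0.231]
ee_rot: [0.98, 0.201, -0.0, -0.0]
ft_force: [-0.4, -0.5, -0.7]
grip_width: 1.002
grasp_force: 0.0
```

Call:
jog_arm(
  translation=[
    [0.642,-0.601,0],
    [0.642,-0.601,0],
    [0.642,-0.601,0],
    [0.642,-0.601,0],
    [0.642,-0.601,0],
    [0.642,-0.601,0],
    [0.642,-0.601,0],
    [0.642,-0.601,0],
    [0.642,-0.601,0],
    [0.642,-0.601,0],
  ],
  dr=[
    [0,0,0],
    [0,0,0],
    [0,0,0],
    [0,0,0],
    [0,0,0],
    [0,0,0],
    [0,0,0],
    [0,0,0],
    [0,0,0],
    [0,0,0],
  ],
  jaw=[1,1,1,1,1,1,1,1,1,1],
)

```text
clock: 2.1
position: [0.4229, -0.171, 0.2311]
ee_rot: [0.98, 0.201, -0.0, -0.0]
ft_force: [0.7, 0.5, -0.3]
grip_width: 1.002
grasp_force: 0.0
```

Call:
jog_arm(
  translation=[
    [0.642,-0.601,0],
    [0.642,-0.601,0],
    [0.642,-0.601,0],
    [0.642,-0.601,0],
    [0.642,-0.601,0],
    [0.642,-0.601,0],
    [0.642,-0.601,0],
    [0.642,-0.601,0],
    [0.642,-0.601,0],
    [0.642,-0.601,0],
  ],
  dr=[
    [0,0,0],
    [0,0,0],
    [0,0,0],
    [0,0,0],
    [0,0,0],
    [0,0,0],
    [0,0,0],
    [0,0,0],
    [0,0,0],
    [0,0,0],
  ],
  jaw=[1,1,1,1,1,1,1,1,1,1],
)

```text
clock: 3.1
position: [0.5113, 0.0302, 0.231]
ee_rot: [0.98, 0.201, -0.0, 0.0]
ft_force: [0.1, -0.6, 0.2]
grip_width: 1.002
grasp_force: 0.0
```

Call:
jog_arm(
  translation=[
    [0,0,0],
    [0,0,0],
    [0,0,0],
    [0,0,0],
    [0,0,0],
    [0,0,0],
    [0,0,0],
    [0,0,0],
    [0,0,0],
    [0,0,0],
  ],
  dr=[
    [0,0,-1],
    [0,0,-1],
    [0,0,-1],
    [0,0,-1],
    [0,0,-1],
    [0,0,-1],
    [0,0,-1],
    [0,0,-1],
    [0,0,-1],
    [0,0,-1],
  ],
  jaw=[1,1,1,1,1,1,1,1,1,1],
)

```text
clock: 4.1
position: [0.511, 0.0294, 0.231]
ee_rot: [0.851, 0.525, -0.0, -0.0]
ft_force: [0.8, -0.4, -0.5]
grip_width: 1.002
grasp_force: 0.0
```

Call:
jog_arm(
  translation=[
    [0,0,0],
    [0,0,0],
    [0,0,0],
    [0,0,0],
    [0,0,0],
    [0,0,0],
    [0,0,0],
    [0,0,0],
    [0,0,0],
    [0,0,0],
  ],
  dr=[
    [0,0,-1],
    [0,0,-1],
    [0,0,-1],
    [0,0,-1],
    [0,0,-1],
    [0,0,-1],
    [0,0,-1],
    [0,0,-1],
    [0,0,-1],
    [0,0,-1],
  ],
  jaw=[1,1,1,1,1,1,1,1,1,1],
)

```text
clock: 5.1
position: [0.511, 0.0294, 0.231]
ee_rot: [0.62, 0.785, -0.0, -0.0]
ft_force: [0.5, 0.2, 0.1]
grip_width: 0.998
grasp_force: 0.0
```

Call:
jog_arm(
  translation=[
    [0,0,0],
    [0,0,0],
    [0,0,0],
    [0,0,0],
    [0,0,0],
    [0,0,0],
    [0,0,0],
    [0,0,0],
    [0,0,0],
    [0,0,0],
  ],
  dr=[
    [0,0,-1],
    [0,0,-1],
    [0,0,-1],
    [0,0,-1],
    [0,0,-1],
    [0,0,-1],
    [0,0,-1],
    [0,0,-1],
    [0,0,-1],
    [0,0,-1],
  ],
  jaw=[1,1,1,1,1,1,1,1,1,1],
)

```text
clock: 6.1
position: [0.511, 0.0294, 0.231]
ee_rot: [0.314, 0.949, -0.0, -0.0]
ft_force: [0.6, -0.4, 0.1]
grip_width: 1.001
grasp_force: 0.0
```

Call:
jog_arm(
  translation=[
    [0,0,0],
    [0,0,0],
    [0,0,0],
    [0,0,0],
    [0,0,0],
    [0,0,0],
  ],
  dr=[
    [0,0,-1],
    [0,0,-1],
    [0,0,-1],
    [0,0,-1],
    [0,0,-0.7],
    [0,0,0],
  ],
  jaw=[1,1,1,1,1,1],
)

```text
clock: 6.7
position: [0.511, 0.0294, 0.231]
ee_rot: [0.156, 0.988, -0.0, -0.0]
ft_force: [0.2, -0.9, 0.0]
grip_width: 1.002
grasp_force: 0.0
```

```bash
python3 - <<'E'
from h import *
c=snap("wrist","pics/w1.png"); o=manip.get_obs()
print(o["position"],o["ee_rot"],o["joint_pos"],o["clock"]);print(c["R"],-c["R"].T@c["t"])
E
```

```text
[0.51108096 0.02938877 0.23108949] [ 1.57056236e-01  9.87589645e-01 -5.53714756e-05 -1.70967412e-04] [ 0.64123891  0.16499649 -0.85835466  1.71935947  0.12877355  1.31621047
  1.01238835] 6.75
[[ 0.30762197  0.95150763 -0.00139778]
 [ 0.91531672 -0.29551952  0.27361199]
 [ 0.25993082 -0.08544847 -0.96183914]] [0.44480566 0.05133526 0.37430235]
```

View pics/w1.png

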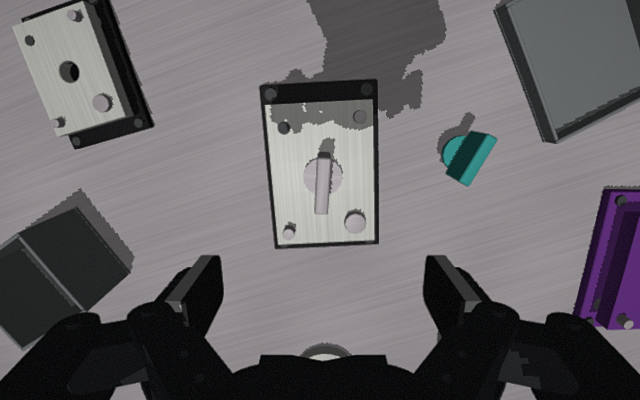

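The wrist view shows the pin's grip from about (323,155) to (321,214) and its collar at (323,176). I'll enlarge that area.

```bash
python3 - <<'E'
from h import *
a=cv2.imread("pics/w1.png")
cv2.imwrite("pics/c3.png",cv2.resize(a[145:220,285:365],(640,600),interpolation=cv2.INTER_CUBIC))
E
```

```text
(no output)
```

View pics/c3.png

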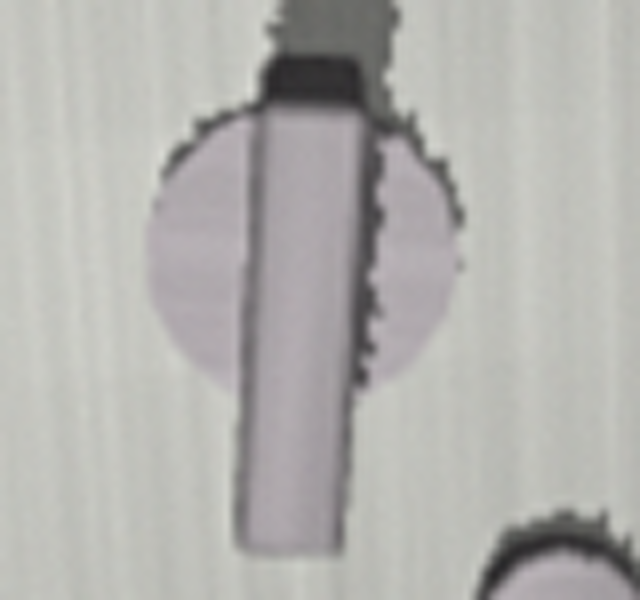

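```bash
python3 - <<'E'
from h import *
np.set_printoptions(precision=4,suppress=True)
W=lambda x,y,z:ray("wrist",(x+.5)/8-.5+285,(y+.5)/8-.5+145,z)
def rep(n,P):
    P=np.array(P);e=[np.linalg.norm(P[i]-P[(i+1)%4]) for i in range(4)]
    ang=[np.degrees(np.arctan2(*(P[(i+1)%4]-P[i])[[1,0]])) for i in range(4)]
    print(n,P.mean(0),"edges",np.array(e),"ang",np.array(ang))
rep("grip",[W(*p,.092) for p in[(256,103),(367,105),(344,552),(240,548)]])
print("collar",W(147,250,.052),W(458,250,.052),W(302,250,.052))
rep("plate",[ray("wrist",*p,.046) for p in[(266,101),(377,101),(378,242),(275,247)]])
E
```

```text
grip [0.5092 0.0297 0.092 ] edges [0.0115 0.0489 0.0113 0.0486] ang [  71.06    -20.4991 -110.2046  159.7553]
collar [0.5029 0.0121 0.052 ] [0.5144 0.0477 0.052 ] [0.5086 0.0298 0.052 ]
plate [0.5113 0.0308 0.046 ] edges [0.1031 0.1411 0.1073 0.1466] ang [  72.0779  -15.0653 -104.8844  163.2167]
```

Call:
jog_arm(
  translation=[
    [0.08,-0.01,0.5],
    [0,0,1],
    [0,0,1],
    [0,0,1],
    [0,0,1],
    [0,0,1],
    [0,0,0.7],
    [0,0,0.44],
    [0,0,0.2],
    [0,0,0],
  ],
  dr=[
    [0,0,0.5],
    [0,0,0],
    [0,0,0],
    [0,0,0],
    [0,0,0],
    [0,0,0],
    [0,0,0],
    [0,0,0],
    [0,0,0],
    [0,0,0],
  ],
  jaw=[1,1,1,1,1,1,1,1,1,1],
)

```text
clock: 7.75
position: [0.5092, 0.0299, 0.0602]
ee_rot: [0.174, 0.985, 0.0, -0.0]
ft_force: [0.7, 0.0, 0.1]
grip_width: 0.997
grasp_force: 0.0
```

Call:
jog_arm(
  translation=[
    [0,0,0],
    [0,0,0],
    [0,0,0],
    [0,0,0],
    [0,0,0],
    [0,0,0],
    [0,0,0],
    [0,0,0],
    [0,0,0],
    [0,0,0],
  ],
  dr=[
    [0,0,0],
    [0,0,0],
    [0,0,0],
    [0,0,0],
    [0,0,0],
    [0,0,0],
    [0,0,0],
    [0,0,0],
    [0,0,0],
    [0,0,0],
  ],
  jaw=[0,0,0,0,0,0,0,0,0,0],
  squeeze=90,
)

```text
clock: 8.75
position: [0.5094, 0.0296, 0.0607]
ee_rot: [0.174, 0.985, -0.0, 0.0]
ft_force: [-2.7, -1.9, 5.6]
grip_width: 0.125
grasp_force: 88.0
```

```bash
python3 - <<'E'
from h import *
o=manip.get_obs()
for k in("clock","position","ee_rot","joint_pos","ft_force","torque","grip_width","grasp_force"): print(k,np.round(o[k],4))
E
```

```text
clock 8.75
position [0.5094 0.0296 0.0607]
ee_rot [ 1.738e-01  9.848e-01 -2.000e-04  2.000e-04]
joint_pos [ 0.5525  0.3631 -0.7994  1.9124  0.3096  0.9926  0.835 ]
ft_force [-2.7434 -1.859   5.6329]
torque [-0.2365  0.3865  0.0059]
grip_width 0.1249
grasp_force 87.9981
```

Call:
jog_arm(
  translation=[
    [0,0,0],
    [0,0,0],
    [0,0,-0.005],
    [0,0,-0.005],
    [0,0,-0.005],
    [0,0,-0.005],
    [0,0,-0.005],
    [0,0,-0.005],
  ],
  dr=[
    [0,0,0.5],
    [0,0,1],
    [0,0,1],
    [0,0,1],
    [0,0,1],
    [0,0,1],
    [0,0,1],
    [0,0,1],
  ],
  jaw=[0,0,0,0,0,0,0,0],
)

```text
clock: 9.55
position: [0.5092, 0.0297, 0.0608]
ee_rot: [0.424, 0.906, -0.0, 0.0]
ft_force: [1.2, -0.4, -3.2]
grip_width: 0.124
grasp_force: 87.6
```

```bash
python3 - <<'E'
from h import *
c=snap("scene","pics/s2.png")
o=manip.get_obs()
for k in("clock","position","ee_rot","joint_pos","ft_force","torque","grip_width","grasp_force"): print(k,np.round(o[k],4))
a=cv2.imread("pics/s2.png")
cv2.imwrite("pics/c4.png",cv2.resize(a[165:240,285:365],(640,600),interpolation=cv2.INTER_CUBIC))
E
```

```text
clock 9.6
position [0.5092 0.0298 0.0608]
ee_rot [ 0.4257  0.9049 -0.      0.    ]
joint_pos [ 0.4763  0.3375 -0.7079  1.9161  0.2622  0.9812  0.3401]
ft_force [ 1.4936  0.3443 -2.9425]
torque [-0.1001 -0.3047  0.0869]
grip_width 0.1269
grasp_force 87.6541
```

View pics/c4.png

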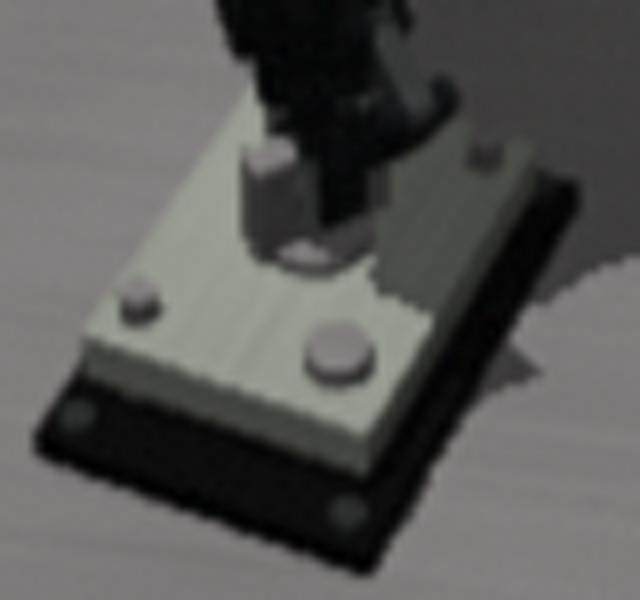

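The pin turned with the gripper and the plate is still seated (its front edge is unchanged at (85,345)-(370,470)). Next come full strokes.

Call:
jog_arm(
  translation=[
    [0,0,0],
    [0,0,-0.005],
    [0,0,-0.005],
    [0,0,-0.005],
    [0,0,-0.005],
    [0,0,-0.005],
    [0,0,-0.005],
    [0,0,-0.005],
    [0,0,-0.005],
    [0,0,-0.005],
  ],
  dr=[
    [0,0,-0.8],
    [0,0,-1],
    [0,0,-1],
    [0,0,-1],
    [0,0,-1],
    [0,0,-1],
    [0,0,-1],
    [0,0,-1],
    [0,0,-1],
    [0,0,-1],
  ],
  jaw=[0,0,0,0,0,0,0,0,0,0],
)

```text
clock: 10.6
position: [0.5091, 0.0298, 0.0619]
ee_rot: [0.092, 0.996, 0.0, -0.0]
ft_force: [1.9, -0.1, -4.0]
grip_width: 0.127
grasp_force: 87.6
```

Call:
jog_arm(
  translation=[
    [0,0,-0.005],
    [0,0,-0.005],
    [0,0,-0.005],
    [0,0,-0.005],
    [0,0,-0.003],
    [0,0,0],
    [0,0,-0.005],
    [0,0,-0.005],
    [0,0,-0.005],
    [0,0,-0.005],
  ],
  dr=[
    [0,0,-1],
    [0,0,-1],
    [0,0,-1],
    [0,0,-1],
    [0,0,-0.8],
    [0,0,0.8],
    [0,0,1],
    [0,0,1],
    [0,0,1],
    [0,0,1],
  ],
  jaw=[0,0,0,0,0,0,0,0,0,0],
)

```text
clock: 11.6
position: [0.5091, 0.0296, 0.0629]
ee_rot: [0.095, 0.996, -0.0, -0.0]
ft_force: [1.0, -0.7, -3.3]
grip_width: 0.126
grasp_force: 87.7
```

Call:
jog_arm(
  translation=[
    [0,0,-0.005],
    [0,0,-0.005],
    [0,0,-0.005],
    [0,0,-0.005],
    [0,0,-0.005],
    [0,0,-0.005],
    [0,0,-0.005],
    [0,0,-0.005],
    [0,0,-0.005],
    [0,0,-0.003],
  ],
  dr=[
    [0,0,1],
    [0,0,1],
    [0,0,1],
    [0,0,1],
    [0,0,1],
    [0,0,1],
    [0,0,1],
    [0,0,1],
    [0,0,1],
    [0,0,0.8],
  ],
  jaw=[0,0,0,0,0,0,0,0,0,0],
)

```text
clock: 12.6
position: [0.5091, 0.0295, 0.0641]
ee_rot: [0.423, 0.906, -0.0, -0.0]
ft_force: [1.8, -1.6, -3.6]
grip_width: 0.125
grasp_force: 87.8
```

```bash
python3 - <<'E'
from h import *
o=manip.get_obs()
for k in("clock","position","ee_rot","joint_pos","ft_force","torque","grip_width","grasp_force"): print(k,np.round(o[k],4))
c=snap("scene","pics/s3.png")
a=cv2.imread("pics/s3.png");b=cv2.imread("pics/s2.png")
# plate-front shift check: dowel/post/front-edge patch
T=b[200:227,294:312]; r=cv2.matchTemplate(cv2.resize(a[195:232,289:317],None,fx=8,fy=8,interpolation=2),cv2.resize(T,None,fx=8,fy=8,interpolation=2),cv2.TM_CCOEFF_NORMED);m=cv2.minMaxLoc(r);print(m[1],np.array(m[3])/8-5)
E
```

```text
clock 12.6
position [0.5091 0.0295 0.0641]
ee_rot [ 4.231e-01  9.061e-01 -2.000e-04 -0.000e+00]
joint_pos [ 0.4787  0.3326 -0.7098  1.9136  0.2582  0.9876  0.3492]
ft_force [ 1.7525 -1.6112 -3.5708]
torque [-0.2837 -0.3757  0.2556]
grip_width 0.125
grasp_force 87.7708
0.9995051026344299 [0. 0.]
```

Call:
jog_arm(
  translation=[
    [0,0,0],
    [0,0,-0.006],
    [0,0,-0.006],
    [0,0,-0.006],
    [0,0,-0.006],
    [0,0,-0.006],
    [0,0,-0.006],
    [0,0,-0.006],
    [0,0,-0.006],
    [0,0,-0.006],
  ],
  dr=[
    [0,0,-0.8],
    [0,0,-1],
    [0,0,-1],
    [0,0,-1],
    [0,0,-1],
    [0,0,-1],
    [0,0,-1],
    [0,0,-1],
    [0,0,-1],
    [0,0,-1],
  ],
  jaw=[0,0,0,0,0,0,0,0,0,0],
)

```text
clock: 13.65
position: [0.5091, 0.0298, 0.0655]
ee_rot: [0.092, 0.996, 0.0, -0.0]
ft_force: [1.6, -0.5, -4.7]
grip_width: 0.125
grasp_force: 87.7
```

Call:
jog_arm(
  translation=[
    [0,0,-0.006],
    [0,0,-0.006],
    [0,0,-0.006],
    [0,0,-0.006],
    [0,0,-0.003],
    [0,0,0],
    [0,0,-0.006],
    [0,0,-0.006],
    [0,0,-0.006],
    [0,0,-0.006],
  ],
  dr=[
    [0,0,-1],
    [0,0,-1],
    [0,0,-1],
    [0,0,-1],
    [0,0,-0.8],
    [0,0,0.8],
    [0,0,1],
    [0,0,1],
    [0,0,1],
    [0,0,1],
  ],
  jaw=[0,0,0,0,0,0,0,0,0,0],
)

```text
clock: 14.65
position: [0.509, 0.0296, 0.0667]
ee_rot: [0.094, 0.996, -0.0, -0.0]
ft_force: [1.3, -0.8, -5.0]
grip_width: 0.122
grasp_force: 87.8
```

Call:
jog_arm(
  translation=[
    [0,0,-0.006],
    [0,0,-0.006],
    [0,0,-0.006],
    [0,0,-0.006],
    [0,0,-0.006],
    [0,0,-0.006],
    [0,0,-0.006],
    [0,0,-0.006],
    [0,0,-0.006],
    [0,0,-0.003],
  ],
  dr=[
    [0,0,1],
    [0,0,1],
    [0,0,1],
    [0,0,1],
    [0,0,1],
    [0,0,1],
    [0,0,1],
    [0,0,1],
    [0,0,1],
    [0,0,0.8],
  ],
  jaw=[0,0,0,0,0,0,0,0,0,0],
)

```text
clock: 15.65
position: [0.5091, 0.0296, 0.0681]
ee_rot: [0.423, 0.906, -0.0, -0.0]
ft_force: [1.5, -1.3, -3.7]
grip_width: 0.129
grasp_force: 87.8
```

Call:
jog_arm(
  translation=[
    [0,0,0],
    [0,0,-0.006],
    [0,0,-0.006],
    [0,0,-0.006],
    [0,0,-0.006],
    [0,0,-0.006],
    [0,0,-0.006],
    [0,0,-0.006],
    [0,0,-0.006],
    [0,0,-0.006],
  ],
  dr=[
    [0,0,-0.8],
    [0,0,-1],
    [0,0,-1],
    [0,0,-1],
    [0,0,-1],
    [0,0,-1],
    [0,0,-1],
    [0,0,-1],
    [0,0,-1],
    [0,0,-1],
  ],
  jaw=[0,0,0,0,0,0,0,0,0,0],
)

```text
clock: 16.65
position: [0.5091, 0.0298, 0.0696]
ee_rot: [0.092, 0.996, 0.0, -0.0]
ft_force: [1.2, -0.1, -4.9]
grip_width: 0.123
grasp_force: 87.8
```

Call:
jog_arm(
  translation=[
    [0,0,-0.006],
    [0,0,-0.006],
    [0,0,-0.006],
    [0,0,-0.006],
    [0,0,-0.003],
    [0,0,0],
    [0,0,-0.006],
    [0,0,-0.006],
    [0,0,-0.006],
    [0,0,-0.006],
  ],
  dr=[
    [0,0,-1],
    [0,0,-1],
    [0,0,-1],
    [0,0,-1],
    [0,0,-0.8],
    [0,0,0.8],
    [0,0,1],
    [0,0,1],
    [0,0,1],
    [0,0,1],
  ],
  jaw=[0,0,0,0,0,0,0,0,0,0],
)

```text
clock: 17.65
position: [0.5091, 0.0297, 0.0708]
ee_rot: [0.094, 0.996, -0.0, -0.0]
ft_force: [1.2, -2.3, -3.8]
grip_width: 0.123
grasp_force: 87.8
```

Call:
jog_arm(
  translation=[
    [0,0,-0.006],
    [0,0,-0.006],
    [0,0,-0.006],
    [0,0,-0.006],
    [0,0,-0.006],
    [0,0,-0.006],
    [0,0,-0.006],
    [0,0,-0.006],
    [0,0,-0.006],
    [0,0,-0.003],
  ],
  dr=[
    [0,0,1],
    [0,0,1],
    [0,0,1],
    [0,0,1],
    [0,0,1],
    [0,0,1],
    [0,0,1],
    [0,0,1],
    [0,0,1],
    [0,0,0.8],
  ],
  jaw=[0,0,0,0,0,0,0,0,0,0],
)

```text
clock: 18.65
position: [0.5091, 0.0295, 0.0722]
ee_rot: [0.423, 0.906, -0.0, -0.0]
ft_force: [1.2, -2.2, -4.0]
grip_width: 0.126
grasp_force: 87.8
```

```bash
python3 - <<'E'
from h import *
o=manip.get_obs()
for k in("clock","position","ee_rot","joint_pos","ft_force","torque","grip_width","grasp_force"): print(k,np.round(o[k],4))
c=snap("scene","pics/s4.png")
a=cv2.imread("pics/s4.png");b=cv2.imread("pics/s2.png")
T=b[200:227,294:312]; r=cv2.matchTemplate(cv2.resize(a[195:232,289:317],None,fx=8,fy=8,interpolation=2),cv2.resize(T,None,fx=8,fy=8,interpolation=2),cv2.TM_CCOEFF_NORMED);m=cv2.minMaxLoc(r);print(m[1],np.array(m[3])/8-5)
cv2.imwrite("pics/c5.png",cv2.resize(a[165:240,285:365],(640,600),interpolation=cv2.INTER_CUBIC))
E
```

```text
clock 18.65
position [0.5091 0.0295 0.0722]
ee_rot [ 4.227e-01  9.063e-01 -3.000e-04 -1.000e-04]
joint_pos [ 0.4833  0.3205 -0.7135  1.9074  0.2476  1.0028  0.3583]
ft_force [ 1.185  -2.2063 -3.9659]
torque [-0.5041 -0.2891  0.2646]
grip_width 0.1263
grasp_force 87.7741
0.9995007514953613 [0. 0.]
```

View pics/c5.png

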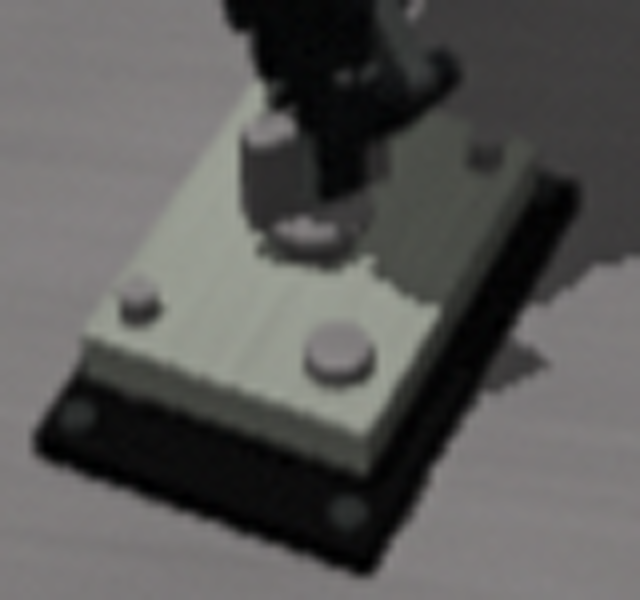

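The collar is now visibly clear of the plate at (305,235), and the plate hasn't moved. I'll keep going.

Call:
jog_arm(
  translation=[
    [0,0,0],
    [0,0,-0.006],
    [0,0,-0.006],
    [0,0,-0.006],
    [0,0,-0.006],
    [0,0,-0.006],
    [0,0,-0.006],
    [0,0,-0.006],
    [0,0,-0.006],
    [0,0,-0.006],
  ],
  dr=[
    [0,0,-0.8],
    [0,0,-1],
    [0,0,-1],
    [0,0,-1],
    [0,0,-1],
    [0,0,-1],
    [0,0,-1],
    [0,0,-1],
    [0,0,-1],
    [0,0,-1],
  ],
  jaw=[0,0,0,0,0,0,0,0,0,0],
)

```text
clock: 19.7
position: [0.509, 0.0299, 0.0739]
ee_rot: [0.091, 0.996, -0.0, -0.0]
ft_force: [-4.0, -1.5, 5.9]
grip_width: 0.124
grasp_force: 89.3
```

Call:
jog_arm(
  translation=[
    [0,0,-0.006],
    [0,0,-0.006],
    [0,0,-0.006],
    [0,0,-0.006],
    [0,0,-0.003],
    [0,0,0],
    [0,0,-0.006],
    [0,0,-0.006],
    [0,0,-0.006],
    [0,0,-0.006],
  ],
  dr=[
    [0,0,-1],
    [0,0,-1],
    [0,0,-1],
    [0,0,-1],
    [0,0,-0.8],
    [0,0,0.8],
    [0,0,1],
    [0,0,1],
    [0,0,1],
    [0,0,1],
  ],
  jaw=[0,0,0,0,0,0,0,0,0,0],
)

```text
clock: 20.7
position: [0.5092, 0.03, 0.0751]
ee_rot: [0.094, 0.996, 0.0, -0.0]
ft_force: [0.5, 1.0, -1.9]
grip_width: 0.124
grasp_force: 88.5
```

Call:
jog_arm(
  translation=[
    [0,0,-0.006],
    [0,0,-0.006],
    [0,0,-0.006],
    [0,0,-0.006],
    [0,0,-0.006],
    [0,0,-0.006],
    [0,0,-0.006],
    [0,0,-0.006],
    [0,0,-0.006],
    [0,0,-0.003],
  ],
  dr=[
    [0,0,1],
    [0,0,1],
    [0,0,1],
    [0,0,1],
    [0,0,1],
    [0,0,1],
    [0,0,1],
    [0,0,1],
    [0,0,1],
    [0,0,0.8],
  ],
  jaw=[0,0,0,0,0,0,0,0,0,0],
)

```text
clock: 21.7
position: [0.5091, 0.03, 0.0766]
ee_rot: [0.422, 0.906, 0.0, -0.0]
ft_force: [-0.4, 0.4, -1.4]
grip_width: 0.123
grasp_force: 88.2
```

Call:
jog_arm(
  translation=[
    [0,0,0],
    [0,0,-0.006],
    [0,0,-0.006],
    [0,0,-0.006],
    [0,0,-0.006],
    [0,0,-0.006],
    [0,0,-0.006],
    [0,0,-0.006],
    [0,0,-0.006],
    [0,0,0],
  ],
  dr=[
    [0,0,-0.8],
    [0,0,-1],
    [0,0,-1],
    [0,0,-1],
    [0,0,-1],
    [0,0,-1],
    [0,0,-1],
    [0,0,-1],
    [0,0,-1],
    [0,0,0],
  ],
  jaw=[0,0,0,0,0,0,0,0,0,0],
)

```text
clock: 22.7
position: [0.5091, 0.03, 0.0777]
ee_rot: [0.127, 0.992, 0.0, -0.0]
ft_force: [0.2, -0.5, -1.3]
grip_width: 0.128
grasp_force: 88.4
```

```bash
python3 - <<'E'
from h import *
o=manip.get_obs()
for k in("clock","position","ee_rot","joint_pos","ft_force","torque","grip_width","grasp_force"): print(k,np.round(o[k],4))
E
```

```text
clock 22.7
position [0.5091 0.03   0.0777]
ee_rot [ 1.271e-01  9.919e-01  1.000e-04 -2.000e-04]
joint_pos [ 0.5717  0.3397 -0.8186  1.8992  0.2883  1.0246  0.9456]
ft_force [ 0.2403 -0.4547 -1.2972]
torque [-0.0161  0.006  -0.002 ]
grip_width 0.1282
grasp_force 88.3589
```

The pin is free: the wrist now carries only about its weight. Next I'll lift it and carry it to the tray.

Call:
jog_arm(
  translation=[
    [0,0,-0.06],
    [0,0,-0.1],
    [0,0,-0.1],
    [0,0,-0.1],
    [0,0,-0.14],
    [0,0,-0.3],
    [0,0,-0.5],
    [0,0,-0.5],
    [0,0,-0.5],
    [0,0,-0.2],
  ],
  dr=[
    [0,0,0],
    [0,0,0],
    [0,0,0],
    [0,0,0],
    [0,0,0],
    [0,0,0],
    [0,0,0],
    [0,0,0],
    [0,0,0],
    [0,0,0],
  ],
  jaw=[0,0,0,0,0,0,0,0,0,0],
)

```text
clock: 23.7
position: [0.51, 0.0299, 0.1422]
ee_rot: [0.129, 0.992, -0.0, 0.001]
ft_force: [-0.3, -0.1, -1.7]
grip_width: 0.124
grasp_force: 88.4
```

Call:
jog_arm(
  translation=[
    [0.1,0.231,0],
    [0.223,0.531,0],
    [0.223,0.531,0],
    [0.223,0.531,0],
    [0.223,0.531,0],
    [0.223,0.531,0],
    [0.223,0.531,0],
    [0.223,0.531,0],
    [0.223,0.531,0],
    [0.223,0.531,0],
  ],
  dr=[
    [0,0,0],
    [0,0,0],
    [0,0,0],
    [0,0,0],
    [0,0,0],
    [0,0,0],
    [0,0,0],
    [0,0,0],
    [0,0,0],
    [0,0,0],
  ],
  jaw=[0,0,0,0,0,0,0,0,0,0],
)

```text
clock: 24.7
position: [0.4893, 0.1662, 0.1397]
ee_rot: [0.128, 0.992, 0.0, -0.001]
ft_force: [-1.0, 0.7, -1.2]
grip_width: 0.123
grasp_force: 88.3
```

Call:
jog_arm(
  translation=[
    [0.223,0.531,0],
    [0.223,0.531,0],
    [0.223,0.531,0],
    [0.223,0.531,0],
    [0.223,0.531,0],
    [0.223,0.531,0],
    [0.223,0.531,0],
    [0.223,0.531,0],
    [0.223,0.531,0],
    [0.223,0.531,0],
  ],
  dr=[
    [0,0,0],
    [0,0,0],
    [0,0,0],
    [0,0,0],
    [0,0,0],
    [0,0,0],
    [0,0,0],
    [0,0,0],
    [0,0,0],
    [0,0,0],
  ],
  jaw=[0,0,0,0,0,0,0,0,0,0],
)

```text
clock: 25.7
position: [0.469, 0.3086, 0.1396]
ee_rot: [0.128, 0.992, -0.0, -0.001]
ft_force: [0.8, -0.9, -1.7]
grip_width: 0.132
grasp_force: 88.3
```

Call:
jog_arm(
  translation=[
    [0.123,0.3,0],
    [0,0,0],
    [0,0,0],
  ],
  dr=[
    [0,0,0],
    [0,0,0],
    [0,0,0],
  ],
  jaw=[0,0,0],
)

```text
clock: 26.0
position: [0.469, 0.3149, 0.1399]
ee_rot: [0.129, 0.992, -0.0, -0.0]
ft_force: [0.1, -0.1, -1.2]
grip_width: 0.128
grasp_force: 88.3
```

```bash
python3 - <<'E'
from h import *
o=manip.get_obs()
for k in("clock","position","ee_rot","joint_pos","ft_force","grip_width","grasp_force"): print(k,np.round(o[k],4))
a=snap("scene","pics/s5.png")["color"]
cv2.imwrite("pics/c6.png",cv2.resize(a[120:260,270:480,::-1],None,fx=3.8,fy=3.8,interpolation=cv2.INTER_CUBIC))
E
```

```text
clock 26.0
position [0.469  0.3149 0.1399]
ee_rot [ 1.287e-01  9.917e-01 -3.000e-04 -3.000e-04]
joint_pos [ 0.0792  0.4204 -0.9225  1.6992  0.3562  1.2019  0.3802]
ft_force [ 0.0884 -0.1375 -1.1637]
grip_width 0.1283
grasp_force 88.3297
```

View pics/c6.png

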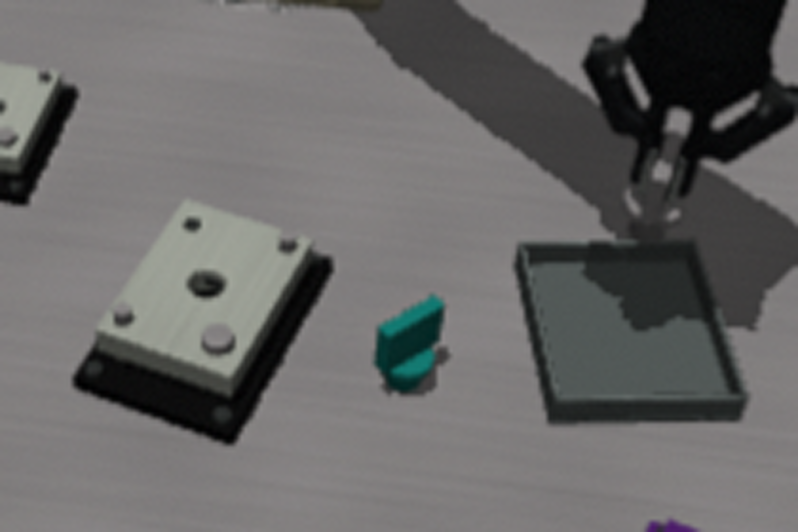

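The pin hangs upright in the gripper (foot at crop (652,235)) on the tray's far side in projection, and the plate is seated with its bore empty. Now I'll lower it.

Call:
jog_arm(
  translation=[
    [0,0,0.3],
    [0,0,0.7],
    [0,0,0.7],
    [0,0,0.7],
    [0,0,0.7],
    [0,0,0.4],
    [0,0,0.2],
    [0,0,0.1],
    [0,0,0.04],
    [0,0,0],
  ],
  dr=[
    [0,0,0],
    [0,0,0],
    [0,0,0],
    [0,0,0],
    [0,0,0],
    [0,0,0],
    [0,0,0],
    [0,0,0],
    [0,0,0],
    [0,0,0],
  ],
  jaw=[0,0,0,0,0,0,0,0,0,0],
)

```text
clock: 27.05
position: [0.4696, 0.3152, 0.0447]
ee_rot: [0.129, 0.992, 0.0, 0.0]
ft_force: [-0.9, 0.1, -2.1]
grip_width: 0.124
grasp_force: 88.3
```

Call:
jog_arm(
  translation=[
    [0,0,0.03],
    [0,0,0.03],
    [0,0,0.03],
    [0,0,0.02],
    [0,0,0.02],
    [0,0,0],
  ],
  dr=[
    [0,0,0],
    [0,0,0],
    [0,0,0],
    [0,0,0],
    [0,0,0],
    [0,0,0],
  ],
  jaw=[0,0,0,0,0,0],
)

```text
clock: 27.65
position: [0.4693, 0.315, 0.041]
ee_rot: [0.129, 0.992, -0.0, -0.0]
ft_force: [-0.1, 0.4, -0.9]
grip_width: 0.127
grasp_force: 88.3
```

Not in contact yet, so I'll creep down a little further.

Call:
jog_arm(
  translation=[
    [0,0,0.02],
    [0,0,0.02],
    [0,0,0],
  ],
  dr=[
    [0,0,0],
    [0,0,0],
    [0,0,0],
  ],
  jaw=[0,0,0],
)

```text
clock: 27.95
position: [0.4694, 0.3151, 0.0407]
ee_rot: [0.129, 0.992, -0.0, 0.0]
ft_force: [-1.7, -2.1, 6.8]
grip_width: 0.124
grasp_force: 89.8
```

The pin is on the tray floor. Release gently, then retreat.

Call:
jog_arm(
  translation=[
    [0,0,-0.01],
    [0,0,0],
    [0,0,0],
    [0,0,0],
    [0,0,0],
    [0,0,0],
    [0,0,0],
    [0,0,0],
  ],
  dr=[
    [0,0,0],
    [0,0,0],
    [0,0,0],
    [0,0,0],
    [0,0,0],
    [0,0,0],
    [0,0,0],
    [0,0,0],
  ],
  jaw=[0.12,0.2,0.25,0.3,0.4,0.5,0.5,0.5],
  squeeze=30,
)

```text
clock: 28.75
position: [0.4693, 0.315, 0.0403]
ee_rot: [0.129, 0.992, -0.0, 0.0]
ft_force: [-0.1, 0.2, -0.3]
grip_width: 0.498
grasp_force: 0.0
```

Call:
jog_arm(
  translation=[
    [0,0,-0.2],
    [0,0,-0.4],
    [0,0,-0.6],
    [0,0,-0.8],
    [0,0,-0.8],
    [0,0,-0.8],
    [0,0,-0.8],
    [0,0,-0.4],
    [0,0,0],
    [0,0,0],
  ],
  dr=[
    [0,0,0],
    [0,0,0],
    [0,0,0],
    [0,0,0],
    [0,0,0],
    [0,0,0],
    [0,0,0],
    [0,0,0],
    [0,0,0],
    [0,0,0],
  ],
  jaw=[0.5,0.5,0.5,0.5,0.5,0.5,0.5,0.5,0.5,0.5],
)

```text
clock: 29.75
position: [0.4692, 0.3148, 0.16]
ee_rot: [0.129, 0.992, -0.0, 0.0]
ft_force: [1.0, -0.4, -0.1]
grip_width: 0.502
grasp_force: 0.0
```

```bash
python3 - <<'E'
from h import *
a=snap("scene","pics/s6.png")["color"]
cv2.imwrite("pics/c7.png",cv2.resize(a[120:260,270:480,::-1],None,fx=3.8,fy=3.8,interpolation=cv2.INTER_CUBIC))
E
```

```text
(no output)
```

View pics/c7.png

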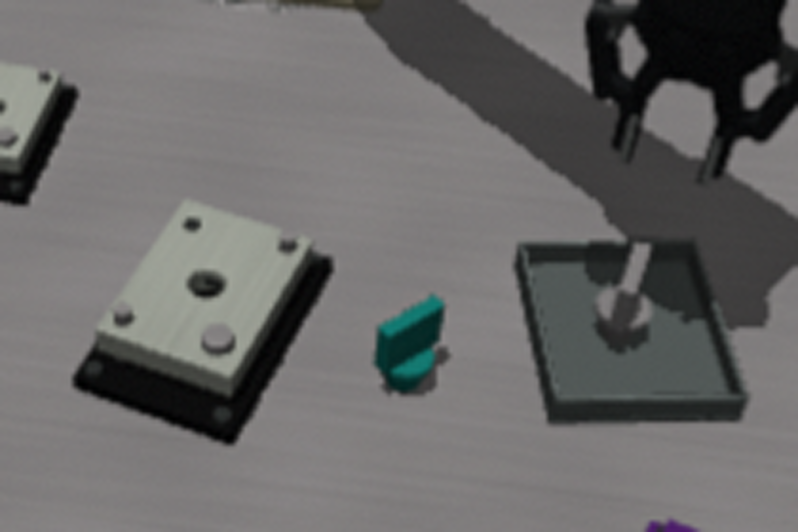

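The pin stands in the tray (collar at crop (625,305)), the gripper is clear and the plate is seated. I'll hand in now.

```bash
python3 -c "
from workcell import manip
print(manip.hand_in())"
```

```text
the job is handed in; nothing more can be done
None
```

I twisted the pin free with the plate still down on its seat, set it upright in the shallow tray, let go, and handed the job in at about 30 s of the 64 s allowed (the hand-in gave no verdict).

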